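# Lift the bar air stone out of the soak box with sprung tongs

## Task

The bar-shaped air stone in the clear soak box has been in disinfectant, so do not touch it with the gripper: pick up the sprung tongs from their rest, squeeze them shut on the stone without crushing it, lift it clear out of the box, and set it down in the white drying dish before you let it go, so that it lies flat. Then lay the tongs back flat across both saddles of their rest. Leave the disc stone in the box and everything else where it is.

Things in the scene. Friction and masses are not known exactly. Their poses are not given: they have to be found in the camera images.
- tongs_grip (a point): Sprung steel tongs, 195 mm long, 80 g, lying flat: two 12 mm high strips hinged at a heel. Point on the centre line, half-way up, between the black grip plates (56 mm long, 14 mm high) by which they are held; slack, these are 49 mm wide over all here. x runs from jaws to heel, y across (squeeze direction), z up. Hinge at x +75 mm, heel end +83, jaw plates from -90 to -116 mm.
- tongs_jaws (a point): Point midway between the tongs' jaw plates (26 mm long, 12 mm high, 3 mm thick), half-way up, 103 mm along -x from tongs_grip; same axes. Slack, the jaws are 52 mm apart inside. Each 1 mm of squeeze at the plates closes them 2.4 mm, the spring pushing back 1.1 N on each plate per mm. Plates at 36 mm: jaws 22 mm apart; at 27 mm: empty jaws meet. 4 to 6 mm of squeeze holds the tongs, jaws open.
- stone_center (a point): The bar air stone to be moved: grey mineral bar 90 mm long (its x), 22 mm square, with a 12 mm black hose stub at the +x end, 50 to 95 g. It lies flat on the soak box floor, its length roughly along the box's x. Point: the centre of the bar. Brittle: more than about 25 N from each jaw crushes it.
- soak_box: Clear acrylic open-topped box, fixed, 143 mm (x) by 158 mm (y) outside, walls 4 mm, 44 mm high, floor 4 mm thick. Origin: centre of its underside, z up. The tongs' jaws must dip in at a slant (about 40 degrees) for the hand to clear the rim.
- disc_center (a point): The other thing in the box, to be left there: a grey disc air stone 50 mm across and 16 mm thick with a 14 mm stub on top. This point is on its axis, 8 mm above its underside.
- dish: Shallow white drying dish, fixed, 190 mm (x) by 130 mm (y) outside, walls 5 mm, 16 mm high, floor 5 mm thick. Origin: centre of its underside, z up.
- rest: Rest of the tongs, fixed: base plate 200 (x) by 120 mm (y), 4 mm thick, with two grey saddles across it (116 mm along y, 14 mm wide) at x = -80 and +66 mm, tops 24 mm above the underside, with 10 mm upturned ends 100 mm apart. The tongs lie across both, jaws to -x, tongs_grip then 30 mm above the underside. Origin: centre of the underside, z up.
- cave: Bystander: grey half-round ceramic cave, 110 mm long, 50 mm high.
- jar: Bystander: small orange twist-cap jar, 52 mm across, 62 mm high.
- feeding_tube: Bystander: clear acrylic feeding tube lying on the bench, 170 mm long along x, 28 mm collars.
- test_bottle: Bystander: small white bottle, 36 mm across, 75 mm high.
- glass_scraper: Bystander: black glass scraper block, 80 by 40 by 38 mm.
- media_ring: Bystander: white ceramic ring, 48 mm across, 45 mm high.
Things that resemble listed ones, but are neither listed nor needed, are in the scene too. Leave any black look-alike of the soak_box alone. Leave any turquoise look-alike of the part that bears tongs_grip alone.

How it is judged:
By the outcome, as a careful person would: the job done as asked, in the order asked, and still so for the second after the job is handed in, with the robot touching nothing.
It also fails if it takes over 58 s, if anything falls off the work surface, if the arm or the gripper's body presses on something with over 40 N, if the wrist force passes 120 N, or if a joint passes its speed limit or range.

## Robot

A 6-joint arm with a two-finger parallel gripper is mounted at the origin on the work surface. World frame = base frame: x ahead of the robot, y to its left, z up, the work surface at z = 0. Lengths are in mm, angles in rad, forces in N, time in s.
With the tool pointing down it reaches from about 250 to 800 mm from the base axis. Payload 8.5 kg.
Tool frame: the origin (TCP) lies on the mounting face of the last link; the fingertips stand 173 mm ahead of it and the grasp point (between the pads) lies 155 mm ahead of it; z points along the fingers, y is the direction in which the jaws open and shut (so a half turn about z gives the same grasp; the last joint's range is limited). The gripper opens to 85 mm and grips with 20 to 120 N. Pads are 22 mm wide; open, the fingers measure 114 mm over their backs; the gripper's body (76 mm by 85 mm) begins 54 mm behind the grasp point. The pads swing forward as they close: fully open they stand 13 mm farther back than shut.
Start: joints at [1.162, 0.238, -0.013, 1.319, 0, 1.571], TCP at [208.68, 481.716, 404.676] pointing down, gripper open.
Joint ranges: [-2.66, 2.66], [-1.03, 1.9], [-1.14, 1.46], [-1.82, 2.27], [-1.45, 1.34], [-3.14, 3.14]. Speed limits (rad/s): [2.22, 2.22, 2.79, 3.14, 3.14, 3.14].

## Interface

Orientations are given as a 3x3 rotation matrix whose columns are the frame's x, y, z axes.
In Python, from workcell import manip gives the robot as it stands.
- The arm moves only by the shell command python3 -m pendant 'ROWS' [OPENING]. ROWS is JSON, one flat list of numbers, 4 for each row, row after row: the shift along the tool's x, y, z in cm, then the turn about the tool's z in rad. In form: [tx, ty, tz, roll, tx, ty, tz, roll, ...]. A call has 1 to 8 rows; each row is the pose to reach, as a shift and turn from the pose commanded when the call began, along the tool's axes at that moment; what a row does not reach only later rows make up. A row lasts 1/12 s, in which the tool goes at most 41.7 mm and 7.16 degrees, less where a joint would pass 70% of its speed; a pose out of reach is approached as far as the arm can. A call with a gripper value outside its range is refused whole. OPENING is the closure, from -1 (fully open) to 1 (shut), set as the call begins (- or left out, the last holds). The fingers move at their own pace and stop on an object; the grip force is fixed at half the most. Time passes only in rows, so rows that repeat a pose let the fingers close. It gives the time, the measured TCP pose, the force and the opening at its end, in the units of the state.
- manip.state(): the state, without advancing time (a new reading comes with each control period).
- manip.camera(name): name is "side" or "top"; returns the picture (384x512x3 uint8, red, green, blue); there is no depth.
- manip.get_calibration(name): a dict with "fov_y" (degrees; the focal length in pixels is half the picture's height over the tangent of half this angle, whatever the lens; pixels are square), "cx", "cy" (the principal point, pixels), "pose" (4x4, takes a point from camera to world coordinates). Camera axes: x right, y up, looking along -z (the intrinsics and any distortion apply to the point x, -y, -z); pixel columns grow to the right and rows downward; lengths in mm; the calibration is good to about 2 mm. A picture is of the moment at which its call begins. get_calibration takes no time and is no camera call.
- manip.finish_job(): hands the job in, once; it reports no verdict.
The state is a dict: "time": time; "joint_positions": joint angles; "dq": joint speeds; "joint_efforts": joint torques, N m; "ee_pos": TCP position; "tool_rot": TCP orientation; "wrist_force": force on the tool from outside, world axes, zero at the start; "moment": the same for the moment, N m; "width": finger opening in mm.
Only numpy, scipy, OpenCV 4.12 (cv2) and the standard library are available. Lean on these libraries where they do the work, as an engineer would, in place of code of your own. Each camera call takes 0.05 s, during which the arm holds its last target. There are 200 camera calls.

## Working session

There is one attempt and no reset: what is moved stays moved. The work goes in short steps, Python scripts to look and compute and a shell command to move; the robot and the scene stay as the last step left them, time stands still between calls to the robot, and variables do not carry over. Pictures are saved under pics/ and viewed, about 8 in all and at most 12, crops included, and the job is handed in when it is done.

```bash
mkdir -p pics; ls
python3 - <<'E'
from workcell import manip
import cv2,numpy as np
np.set_printoptions(precision=4,suppress=True)
for n in("side","top"):
    im=manip.camera(n); cv2.imwrite(f"pics/{n}0.png",im[:,:,::-1])
    c=manip.get_calibration(n); print(n,c)
print(manip.state())
E
```

```text
pics
side {'fov_y': 55.17646709609293, 'cx': 257.0878538012794, 'cy': 186.99140768730226, 'pose': array([[   0.9805,    0.1458,   -0.1315,  354.5296],
       [  -0.1951,    0.6467,   -0.7374, -687.2288],
       [  -0.0225,    0.7487,    0.6625,  692.9086],
       [   0.    ,    0.    ,    0.    ,    1.    ]])}
top {'fov_y': 44.67029937220302, 'cx': 251.4726100085573, 'cy': 197.53077414428327, 'pose': array([[  -0.0218,    0.9876,   -0.1552,  243.0007],
       [  -0.9998,   -0.0216,    0.003 ,    9.7768],
       [  -0.0004,    0.1553,    0.9879, 1432.8043],
       [   0.    ,    0.    ,    0.    ,    1.    ]])}
{'time': 0.1, 'joint_positions': array([ 1.162 ,  0.2387, -0.0142,  1.3192,  0.    ,  1.5708]), 'dq': array([-0.0002, -0.0006,  0.0016, -0.0001,  0.0016,  0.0002]), 'joint_efforts': array([ -0.0001, -53.972 ,  34.6999,   0.0135,  -0.0001,  -0.    ]), 'ee_pos': array([208.6324, 481.6108, 404.1519]), 'tool_rot': array([[-0.9176,  0.3975, -0.0005],
       [ 0.3975,  0.9176, -0.0011],
       [ 0.    , -0.0012, -1.    ]]), 'wrist_force': array([ 0.3344, -0.0215,  0.5489]), 'moment': array([ 0.0528,  0.0271, -0.0081]), 'width': 85.50845988778708}
```

```bash
python3 -c "
import cv2
for n in('side','top'):
    cv2.imwrite(f'pics/{n}0b.png',cv2.resize(cv2.imread(f'pics/{n}0.png'),(800,600),interpolation=cv2.INTER_CUBIC))"
```

```text
(no output)
```

View pics/top0b.png

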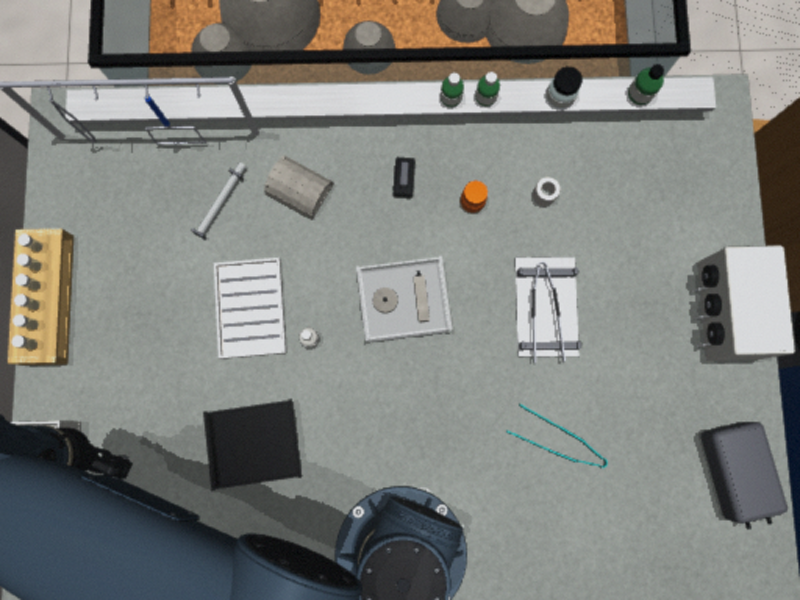

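View pics/side0b.png

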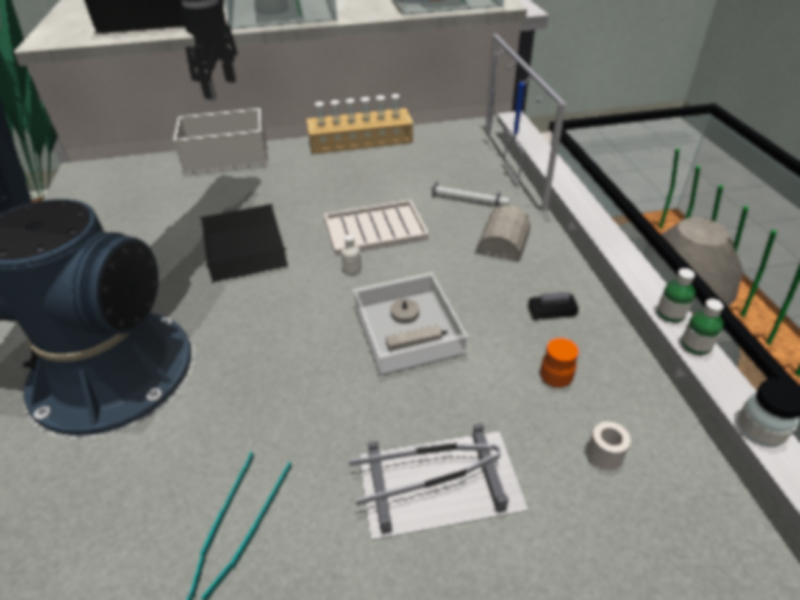

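The pictures show the following (pixels in the 800x600 view):

| Object | Top view | Side view | Notes |
|---|---|---|---|
| Steel tongs on white rest | (545,312) | (440,480) | jaws toward the robot |
| Turquoise look-alike tongs | (555,437) | – | leave alone |
| Clear soak box | (403,298) | – | bar at (422,297), disc at (385,299) |
| Black look-alike box | (253,445) | – | leave alone |
| White ribbed dish | (250,308) | – | |
| Clear bin | – | (220,140) | not needed |

I choose the steel tongs, the clear box and the ribbed dish, and check them with close crops.

```bash
cat > h.py <<'E'
import numpy as np, cv2
from workcell import manip
def ray(n,u,v):
    c=manip.get_calibration(n); f=192/np.tan(np.radians(c["fov_y"]/2)); P=c["pose"]
    d=P[:3,:3]@np.array([(u-c["cx"])/f,-(v-c["cy"])/f,-1]); return P[:3,3],d/np.linalg.norm(d)
def plane(n,u,v,z):
    o,d=ray(n,u,v); return o+d*(z-o[2])/d[2]
def tri(a,b):  # (u,v) top, (u,v) side
    o1,d1=ray("top",*a); o2,d2=ray("side",*b)
    s=np.linalg.lstsq(np.c_[d1,-d2],o2-o1,rcond=None)[0]
    p,q=o1+s[0]*d1,o2+s[1]*d2; return (p+q)/2,np.linalg.norm(p-q)
def proj(n,X):
    c=manip.get_calibration(n); f=192/np.tan(np.radians(c["fov_y"]/2)); P=c["pose"]
    p=P[:3,:3].T@(np.asarray(X,float)-P[:3,3]); return c["cx"]-f*p[0]/p[2], c["cy"]+f*p[1]/p[2]
def crop(im,u0,v0,w,h,W,H):
    c=cv2.resize(np.ascontiguousarray(im[v0:v0+h,u0:u0+w]),(W,H),interpolation=cv2.INTER_CUBIC)
    for k in range(0,w,10): 
        cv2.line(c,(k*W//w,0),(k*W//w,4 if k%50 else 10),(0,0,255),1)
    for k in range(0,h,10): cv2.line(c,(0,k*H//h),(4,k*H//h),(0,0,255),1)
    cv2.putText(c,f"{u0},{v0} x{W/w:.1f}",(12,20),0,.45,(0,0,255),1); return c
E
python3 - <<'E'
from h import *
t=cv2.imread("pics/top0.png");s=cv2.imread("pics/side0.png")
a=np.hstack([crop(t,320,155,64,80,240,300),crop(t,225,158,70,66,318,300),crop(t,130,158,60,75,240,300)])
b=np.hstack([crop(s,220,265,120,80,450,300),crop(s,220,170,84,72,350,300)])
b=b[:,:798]; a=cv2.copyMakeBorder(a,0,0,0,798-a.shape[1],cv2.BORDER_CONSTANT) if a.shape[1]<798 else a[:,:798]
b=cv2.copyMakeBorder(b,0,0,0,798-b.shape[1],cv2.BORDER_CONSTANT)
cv2.imwrite("pics/c1.png",np.vstack([a,b]))
E
```

```text
(no output)
```

View pics/c1.png

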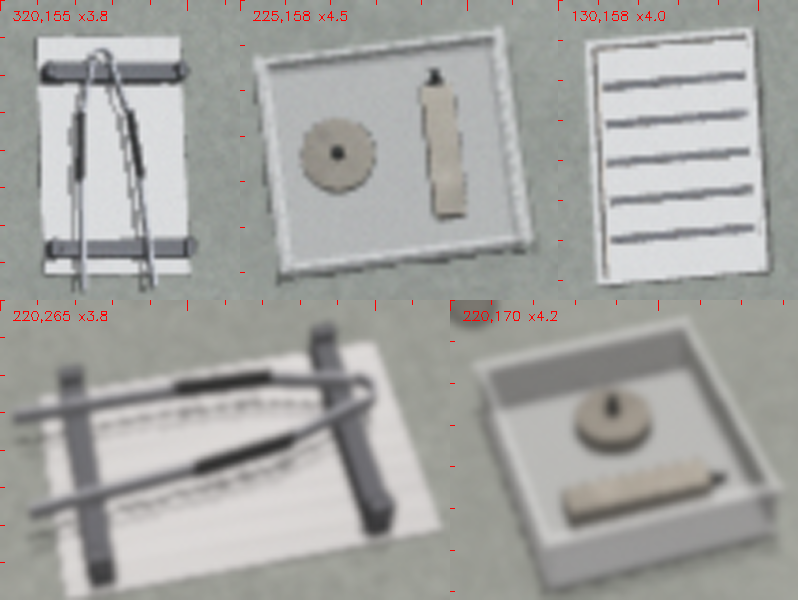

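The crop confirms the choice: steel tongs with black plates lie across both saddles, the bar (hose stub toward +x) and disc are in the clear box, and the dish has ribs on its floor. Next I triangulate.

Run:
```python
from h import *
np.set_printoptions(precision=1,suppress=True)
T1=lambda x,y:(320+x/3.75,155+y/3.75)
T2=lambda x,y:(225+(x-240)/4.543,158+y/4.545)
T3=lambda x,y:(130+(x-558)/4,158+y/4)
S4=lambda x,y:(220+x/3.75,265+(y-300)/3.75)
S5=lambda x,y:(220+(x-450)/4.167,170+(y-300)/4.167)
P={}
for k,a,b in [("plateL",T1(80,145),S4(223,381)),("plateR",T1(136,145),S4(245,453)),
 ("jawL",T1(82,288),S4(15,418)),("jawR",T1(153,288),S4(33,514)),("heel",T1(100,52),S4(372,385)),
 ("sadNearR",T1(190,247),S4(100,570)),("sadFarR",T1(181,73),S4(376,515)),("sadNearL",T1(50,247),S4(69,375)),("sadFarL",T1(46,73),S4(323,332)),
 ("stone+",T2(436,88),S5(703,472)),("stone-",T2(449,212),S5(574,507)),("disc",T2(338,153),S5(612,418)),
 ("boxTL",T2(258,62),S5(478,367)),("boxTR",T2(503,30),S5(687,320)),("boxBR",T2(532,247),S5(775,490)),("boxBL",T2(280,276),S5(547,545))]:
    p,r=tri(a,b); P[k]=p; print(k,p,"res%.1f"%r)
for k,a in [("TL",T3(586,40)),("TR",T3(754,27)),("BR",T3(771,270)),("BL",T3(598,285))]:
    print("dish",k,plane("top",*a,16))
```

```text
plateL [ 469.6 -267.7   31.9] res1.2
plateR [ 469.5 -313.1   32.2] res2.9
jawL [ 353.9 -264.1   27.9] res0.9
jawR [ 354.3 -321.2   26.7] res3.9
heel [ 547.4 -288.1   33. ] res3.9
sadNearR [ 385.3 -354.6   20.9] res0.1
sadFarR [ 529.3 -355.7   22.2] res1.2
sadNearL [ 387.6 -240.7   24.1] res0.3
sadFarL [ 532.8 -244.4   25.9] res4.8
stone+ [527.1 -47.2  23.4] res1.9
stone- [444.2 -53.8  17.6] res4.2
disc [484.5  20.1  16. ] res0.4
boxTL [470.   62.5  60.5] res135.3
boxTR [518.6 -81.6 177.9] res22.2
boxBR [ 478.6 -117.6   78.5] res139.3
boxBL [ 431.1   66.7 -147.4] res22.5
dish TL [566.1 358.2  16. ]
dish TR [573.5 228.   16. ]
dish BR [384.1 214.7  16. ]
dish BL [375.6 346.   16. ]
```

```bash
python3 - <<'E'
from h import *
np.set_printoptions(precision=1,suppress=True)
T2=lambda x,y:(225+(x-240)/4.543,158+y/4.545)
S5=lambda x,y:(220+(x-450)/4.167,170+(y-300)/4.167)
for k,a,b in [("++",T2(258,62),S5(687,320)),("+-",T2(503,30),S5(775,490)),("--",T2(532,247),S5(547,545)),("-+",T2(280,276),S5(478,367))]: print(k,*tri(a,b))
E
python3 -m pendant '[-41.4,-34.6,0,-0.41,-41.4,-34.6,0,-0.41,-41.4,-34.6,0,-0.41,-41.4,-34.6,0,-0.41,-41.4,-34.6,0,-0.41,-41.4,-34.6,0,-0.41,-41.4,-34.6,0,-0.41,-41.4,-34.6,0,-0.41]'
```

```text
++ [544.3  71.9  44.5] 4.254256832384358
+- [559.9 -92.1  45.9] 0.4103246186177681
-- [ 417.9 -106.4   46. ] 8.471255817601248
-+ [401.8  59.9  40.6] 6.154377529025266
time: 0.77
ee_pos: [355.3, 188.9, 404.7]
tool_rot: [[-1.0, -0.002, 0.0], [-0.002, 1.0, -0.0], [-0.0, -0.0, -1.0]]
wrist_force: [0.4, 0.8, 0.2]
width: 85.6
```

```bash
python3 -m pendant '[-10,-18.9,0,0,-10,-18.9,0,0,-10,-18.9,0,0,-10,-18.9,0,0,-10,-18.9,0,0,-10,-18.9,0,0]'
python3 -m pendant '[-60,0,0,0,-60,0,0,0,-60,0,0,0,-60,0,0,0,-60,0,0,0,-60,0,0,0,-60,0,0,0,-60,0,0,0]'
python3 -c "
from workcell import manip;print(manip.state()['joint_positions'].round(3))"
```

```text
time: 1.27
ee_pos: [457.5, -2.7, 404.3]
tool_rot: [[-1.0, 0.003, 0.001], [0.003, 1.0, -0.002], [-0.001, -0.002, -1.0]]
wrist_force: [-0.6, 0.3, -0.1]
width: 85.3
time: 1.93
ee_pos: [780.9, 2.6, 403.9]
tool_rot: [[-1.0, -0.001, -0.001], [-0.001, 1.0, -0.0], [0.001, -0.0, -1.0]]
wrist_force: [0.2, 0.9, 0.5]
width: 85.5
[ 0.003  0.747  0.838  1.662 -0.     0.002]
```

```bash
python3 -m pendant '[-30,0,0,0,-30,0,0,0,-30,0,0,0,-30,0,0,0,-30,0,0,0,-30,0,0,0]'
python3 -c "
from workcell import manip;print(manip.state()['joint_positions'].round(3))"
```

```text
time: 2.43
ee_pos: [870.8, 2.6, 364.0]
tool_rot: [[-1.0, -0.001, 0.029], [-0.001, 1.0, 0.0], [-0.029, -0.0, -1.0]]
wrist_force: [0.8, -0.1, 0.5]
width: 85.2
[ 0.003  1.076  1.454  1.919 -0.     0.002]
```

```bash
python3 -m pendant '[-30,0,-15,0,-30,0,-15,0,-30,0,-15,0,-30,0,-15,0,-30,0,-15,0,-30,0,-15,0]'
python3 -m pendant '[0,0,0,0]'
python3 -c "
from workcell import manip;print(manip.state()['joint_positions'].round(3))"
python3 -m pendant '[20,0,0,0,20,0,0,0,20,0,0,0,20,0,0,0,20,0,0,0,20,0,0,0]'
python3 -c "
from workcell import manip;print(manip.state()['joint_positions'].round(3))"
```

```text
time: 2.93
ee_pos: [872.1, 2.1, 387.1]
tool_rot: [[-0.997, -0.001, 0.077], [-0.001, 1.0, 0.0], [-0.077, -0.0, -0.997]]
wrist_force: [0.1, 0.3, 0.4]
width: 85.4
time: 3.02
ee_pos: [872.2, 2.1, 386.7]
tool_rot: [[-0.997, -0.001, 0.077], [-0.001, 1.0, 0.0], [-0.077, 0.0, -0.997]]
wrist_force: [0.2, -0.6, 0.1]
width: 85.4
[ 2.000e-03  1.052e+00  1.458e+00  1.900e+00 -0.000e+00  1.000e-03]
time: 3.52
ee_pos: [736.3, 1.9, 377.4]
tool_rot: [[-0.997, -0.001, 0.077], [-0.001, 1.0, 0.0], [-0.077, -0.0, -0.997]]
wrist_force: [1.8, 0.3, -0.1]
width: 85.4
[ 3.000e-03  5.910e-01  4.740e-01  1.377e+00 -0.000e+00  1.000e-03]
```

Out-of-reach pushes leave a tilt that stays, so this is a way to slant the tool. Now I see how much an upward push gives.

```bash
python3 -m pendant '[20,0,-33,0,20,0,-33,0,20,0,-33,0,20,0,-33,0,20,0,-33,0,20,0,-33,0,20,0,-33,0,20,0,-33,0]'
python3 -c "
from workcell import manip;print(manip.state()['joint_positions'].round(3))"
python3 -m pendant '[0,0,-33,0,0,0,-33,0,0,0,-33,0,0,0,-33,0,0,0,-33,0,0,0,-33,0,0,0,-33,0,0,0,-33,0]'
python3 -c "
from workcell import manip;print(manip.state()['joint_positions'].round(3))"
```

```text
time: 4.18
ee_pos: [541.9, 1.7, 651.2]
tool_rot: [[-0.997, -0.001, 0.076], [-0.001, 1.0, 0.0], [-0.076, 0.0, -0.997]]
wrist_force: [1.7, -0.8, 0.7]
width: 85.4
[ 0.003  0.297  0.705  1.902 -0.     0.002]
time: 4.85
ee_pos: [599.1, 1.9, 724.3]
tool_rot: [[-0.984, -0.001, 0.176], [-0.001, 1.0, 0.0], [-0.176, 0.0, -0.984]]
wrist_force: [0.6, 0.2, 0.3]
width: 85.4
[ 3.000e-03  5.840e-01  1.458e+00  2.267e+00 -0.000e+00  2.000e-03]
```

```bash
python3 -m pendant '[25,0,-30,0,25,0,-30,0,25,0,-30,0,25,0,-30,0,25,0,-30,0,25,0,-30,0,25,0,-30,0,25,0,-30,0]'
python3 -c "
from workcell import manip;print(manip.state()['joint_positions'].round(3))"
python3 -m pendant '[25,0,-30,0,25,0,-30,0,25,0,-30,0,25,0,-30,0]'
python3 -c "
from workcell import manip;print(manip.state()['joint_positions'].round(3))"
```

```text
time: 5.52
ee_pos: [549.0, 2.0, 776.3]
tool_rot: [[-0.964, -0.001, 0.265], [-0.001, 1.0, 0.001], [-0.265, 0.0, -0.964]]
wrist_force: [0.1, 0.6, 0.0]
width: 85.2
[ 0.004  0.494  1.458  2.267 -0.     0.003]
time: 5.85
ee_pos: [501.1, 2.1, 817.9]
tool_rot: [[-0.94, -0.001, 0.34], [-0.001, 1.0, 0.001], [-0.34, 0.001, -0.94]]
wrist_force: [-0.3, -0.2, -0.1]
width: 85.3
[ 0.004  0.415  1.458  2.267 -0.     0.003]
```

```bash
python3 -m pendant '[32.7,0,40,0,32.7,0,40,0,32.7,0,40,0,32.7,0,40,0,32.7,0,40,0,32.7,0,40,0,32.7,0,40,0,32.7,0,40,0]'
python3 -m pendant '[20,0,22,0,20,0,22,0,20,0,22,0,20,0,22,0,20,0,22,0,20,0,22,0,20,0,22,0]'
python3 -c "
from workcell import manip;print(manip.state()['joint_positions'].round(3))"
python3 -m pendant '[20,0,-7,0,20,0,-7,0,20,0,-7,0,20,0,-7,0]'
python3 -c "
from workcell import manip;print(manip.state()['joint_positions'].round(3))"
```

```text
time: 6.52
ee_pos: [436.1, 2.2, 622.6]
tool_rot: [[-0.941, -0.001, 0.339], [-0.001, 1.0, 0.001], [-0.339, 0.001, -0.941]]
wrist_force: [0.9, -0.1, 0.6]
width: 85.2
time: 7.1
ee_pos: [324.0, 2.2, 353.3]
tool_rot: [[-0.941, -0.001, 0.338], [-0.001, 1.0, 0.001], [-0.338, 0.001, -0.941]]
wrist_force: [1.2, 0.1, -0.9]
width: 85.3
[ 0.007 -0.246 -0.671  0.8   -0.001  0.006]
time: 7.43
ee_pos: [156.8, 1.9, 353.0]
tool_rot: [[-0.942, -0.001, 0.336], [-0.001, 1.0, 0.001], [-0.336, 0.001, -0.942]]
wrist_force: [-1.0, 0.5, 1.4]
width: 85.2
[ 0.016 -0.61  -0.812  1.026 -0.004  0.014]
```

```bash
python3 -m pendant '[-7,0,16.5,0,-7,0,16.5,0,-7,0,16.5,0,-7,0,16.5,0,-7,0,16.5,0,-7,0,16.5,0]'
python3 -c "
from workcell import manip;print(manip.state()['joint_positions'].round(3))"
python3 -m pendant '[9.4,0,-3.4,0,9.4,0,-3.4,0,9.4,0,-3.4,0,9.4,0,-3.4,0]'
python3 -c "
from workcell import manip;print(manip.state()['joint_positions'].round(3))"
```

```text
time: 7.93
ee_pos: [280.9, 2.2, 220.1]
tool_rot: [[-0.943, -0.001, 0.333], [-0.001, 1.0, 0.001], [-0.333, 0.001, -0.943]]
wrist_force: [-1.2, -0.0, -0.0]
width: 85.1
[ 0.009 -0.153 -1.014  0.37  -0.002  0.007]
time: 8.27
ee_pos: [175.4, 2.0, 221.3]
tool_rot: [[-0.942, -0.001, 0.335], [-0.001, 1.0, 0.001], [-0.335, 0.001, -0.942]]
wrist_force: [0.4, 0.2, -0.7]
width: 85.5
[ 0.014 -0.416 -1.131  0.514 -0.004  0.012]
```

```bash
python3 -m pendant '[8,0,-1,0,8,0,-1,0,8,0,-1,0]'
python3 -c "
from workcell import manip;print(manip.state()['joint_positions'].round(3))"
python3 -m pendant '[8,0,0,0,8,0,0,0,8,0,0,0]'
python3 -c "
from workcell import manip;print(manip.state()['joint_positions'].round(3))"
```

```text
time: 8.52
ee_pos: [100.1, 2.2, 229.2]
tool_rot: [[-0.944, -0.001, 0.33], [-0.001, 1.0, 0.001], [-0.33, 0.0, -0.944]]
wrist_force: [0.6, -0.3, -0.2]
width: 85.6
[ 0.037 -0.665 -1.141  0.759 -0.011  0.034]
time: 8.77
ee_pos: [26.2, 2.9, 222.2]
tool_rot: [[-0.946, -0.027, 0.324], [-0.025, 1.0, 0.009], [-0.324, 0.0, -0.946]]
wrist_force: [-0.2, -1.1, -1.1]
width: 85.3
[-0.103 -0.915 -1.141  1.017  0.042 -0.123]
```

```bash
python3 -m pendant '[-20,0,-2,0,-20,0,-2,0,-20,0,-2,0,-20,0,-2,0,-20,0,-2,0]'
cat >> h.py <<'E'
D=np.array([[525,404.2,.2387,-.0142,1.3192],[780.9,403.9,.747,.838,1.662],[870.8,364,1.076,1.454,1.919],[872.2,386.7,1.052,1.458,1.9],[736.3,377.4,.591,.474,1.377],[541.9,651.2,.297,.705,1.902],[599.1,724.3,.584,1.458,2.267],[549,776.3,.494,1.458,2.267],[501.1,817.9,.415,1.458,2.267],[324,353.3,-.246,-.671,.8],[156.8,353,-.61,-.812,1.026],[280.9,220.1,-.153,-1.014,.37],[175.4,221.3,-.416,-1.131,.514]])
def fk(p,q2,q3,q4):
    xs,hs,L1,L2,d,e,g=p; a=q2-q3; b=a+q4
    return np.array([xs+L1*np.sin(q2)+e*np.cos(q2)+L2*np.cos(a)+g*np.sin(a)+d*np.cos(b), hs+L1*np.cos(q2)-e*np.sin(q2)-L2*np.sin(a)+g*np.cos(a)-d*np.sin(b)])
E
python3 - <<'E'
from h import *
from scipy.optimize import least_squares
r=least_squares(lambda p:np.ravel([fk(p,*w[2:])-w[:2] for w in D]),[0,300,400,400,100,0,0])
print(r.x.round(1),np.abs(r.fun).max().round(2))
p=r.x
# limits at tilt t with q3=-1.14: curve of TCP
for t in(0,.34):
  for q2 in(-.4,-.2,0,.2,.4,.6):
    print(t,q2,fk(p,q2,-1.14,np.pi/2-t-q2-1.14).round(0))
E
```

```text
time: 9.18
ee_pos: [206.3, 1.5, 304.7]
tool_rot: [[-0.945, 0.001, 0.326], [0.001, 1.0, -0.0], [-0.326, 0.0, -0.945]]
wrist_force: [-1.1, 0.1, 0.7]
width: 85.5
[-2.000e-01  1.954e+02  5.726e+02  3.962e+02  2.728e+02  1.000e-01
  2.510e+01] 0.32
0 -0.4 [ 86. 201.]
0 -0.2 [140. 179.]
0 0 [188. 146.]
0 0.2 [229. 104.]
0 0.4 [260.  55.]
0 0.6 [281.   0.]
0.34 -0.4 [177. 217.]
0.34 -0.2 [231. 194.]
0.34 0 [279. 161.]
0.34 0.2 [320. 119.]
0.34 0.4 [351.  70.]
0.34 0.6 [372.  16.]
```

```bash
python3 -m pendant '[-6.5,35,-34,0,-6.5,35,-34,0,-6.5,35,-34,0,-6.5,35,-34,0,-6.5,35,-34,0,-6.5,35,-34,0,-6.5,35,-34,0,-6.5,35,-34,0]' | grep -E "time|ee_pos"
python3 -m pendant '[-2,12,-11,0,-2,12,-11,0,-2,12,-11,0,-2,12,-11,0]' | grep -E "time|ee_pos|rot"
python3 -c "
from workcell import manip;print(manip.state()['joint_positions'].round(3))"
```

```text
time: 9.85
ee_pos: [176.3, 204.1, 502.9]
time: 10.18
ee_pos: [159.8, 324.0, 613.5]
tool_rot: [[-0.946, -0.002, 0.324], [-0.001, 1.0, 0.003], [-0.324, 0.003, -0.946]]
[ 1.225 -0.093  0.131  1.676 -0.309  1.205]
```

```bash
python3 -m pendant '[47,-13.4,-20,0,47,-13.4,-20,0,47,-13.4,-20,0,47,-13.4,-20,0,47,-13.4,-20,0,47,-13.4,-20,0,47,-13.4,-20,0,47,-13.4,-20,0]' | grep -E "time|ee_pos|force"
python3 -m pendant '[18,-5,-8,0,18,-5,-8,0,18,-5,-8,0,18,-5,-8,0,18,-5,-8,0]' | grep -E "time|ee_pos|rot|force"
python3 -c "
from workcell import manip;print(manip.state()['joint_positions'].round(3))"
```

```text
time: 10.85
ee_pos: [-144.0, 241.6, 634.5]
wrist_force: [0.2, 1.6, 0.2]
time: 11.27
ee_pos: [-337.8, 197.6, 651.8]
tool_rot: [[-0.948, 0.003, 0.32], [0.002, 1.0, -0.004], [-0.32, -0.003, -0.948]]
wrist_force: [-7.7, -11.6, 1.3]
[ 2.661  0.18   0.513  2.196 -0.145  2.685]
```

```bash
python3 -m pendant '[9.4,0,-35,0,9.4,0,-35,0,9.4,0,-35,0,9.4,0,-35,0,9.4,0,-35,0]' | grep -E "time|ee_pos|rot|force"
python3 -c "
from workcell import manip;print(manip.state()['joint_positions'].round(3))"
python3 -m pendant '[9.4,0,-35,0,9.4,0,-35,0,9.4,0,-35,0,9.4,0,-35,0,9.4,0,-35,0]' | grep -E "time|ee_pos|rot|force"
python3 -c "
from workcell import manip;print(manip.state()['joint_positions'].round(3))"
```

```text
time: 11.68
ee_pos: [-370.9, 215.3, 675.5]
tool_rot: [[-0.956, -0.003, 0.293], [-0.001, 1.0, 0.007], [-0.293, 0.006, -0.956]]
wrist_force: [-0.6, 0.2, -0.1]
[ 2.66   0.265  0.699  2.268 -0.143  2.676]
time: 12.1
ee_pos: [-387.4, 223.4, 679.7]
tool_rot: [[-0.965, -0.006, 0.264], [-0.002, 1.0, 0.018], [-0.264, 0.017, -0.964]]
wrist_force: [-0.3, 0.0, -0.5]
[ 2.66   0.294  0.761  2.267 -0.139  2.672]
```

```bash
s(){ grep -E "time|ee_pos|rot"; }
python3 -m pendant '[15,-30,-4,0,15,-30,-4,0]' | s
python3 -m pendant '[15,-30,-4,0,15,-30,-4,0]' | s
python3 -m pendant '[12,0,-35,0]' | s
python3 -m pendant '[12,0,-35,0]' | s
python3 -c "
from workcell import manip;print(manip.state()['joint_positions'].round(3))"
```

```text
time: 12.27
ee_pos: [-388.9, 219.6, 679.2]
tool_rot: [[-0.968, 0.001, 0.251], [-0.002, 1.0, -0.009], [-0.251, -0.009, -0.968]]
time: 12.43
ee_pos: [-389.9, 215.8, 679.5]
tool_rot: [[-0.972, 0.007, 0.237], [-0.001, 0.999, -0.034], [-0.237, -0.034, -0.971]]
time: 12.52
ee_pos: [-396.0, 218.6, 685.1]
tool_rot: [[-0.977, 0.005, 0.214], [-0.001, 1.0, -0.025], [-0.214, -0.025, -0.977]]
time: 12.6
ee_pos: [-401.9, 221.0, 691.6]
tool_rot: [[-0.982, 0.003, 0.187], [-0.0, 1.0, -0.016], [-0.187, -0.016, -0.982]]
[ 2.66   0.31   0.832  2.267 -0.072  2.668]
```

```bash
s(){ grep -E "time|ee_pos|rot"; }; n(){ cat >/dev/null; }
python3 -m pendant '[12,0,-35,0]' | n
python3 -m pendant '[15,-35,0,0]' | n
python3 -m pendant '[12,0,-35,0]' | n
python3 -m pendant '[15,-35,0,0]' | n
python3 -m pendant '[12,0,-35,0]' | n
python3 -m pendant '[15,-35,0,0]' | n
python3 -m pendant '[12,0,-35,0]' | n
python3 -m pendant '[12,0,-35,0]' | n
python3 -m pendant '[15,-35,0,0]' | n
python3 -m pendant '[12,0,-35,0]' | s
python3 -c "
from workcell import manip;print(manip.state()['joint_positions'].round(3))"
```

```text
time: 13.43
ee_pos: [-411.1, 205.7, 739.4]
tool_rot: [[-1.0, 0.008, -0.019], [0.009, 0.998, -0.059], [0.019, -0.06, -0.998]]
[2.66  0.305 0.99  2.267 0.062 2.668]
```

```bash
s(){ grep -E "time|ee_pos|rot"; }; n(){ cat >/dev/null; }
python3 -m pendant '[12,0,-35,0]' | n
python3 -m pendant '[12,0,-35,0]' | n
python3 -m pendant '[12,0,-35,0]' | n
python3 -m pendant '[12,0,-35,0]' | n
python3 -m pendant '[12,0,-35,0]' | n
python3 -m pendant '[12,0,-35,0]' | n
python3 -m pendant '[12,0,-35,0]' | n
python3 -m pendant '[12,0,-35,0]' | s
python3 -c "
from workcell import manip;print(manip.state()['joint_positions'].round(3))"
```

```text
time: 14.1
ee_pos: [-377.5, 183.9, 816.3]
tool_rot: [[-0.971, 0.018, -0.239], [0.013, 1.0, 0.024], [0.24, 0.02, -0.971]]
[2.66  0.246 1.168 2.267 0.09  2.686]
```

```bash
s(){ grep -E "time|ee_pos|rot"; }; n(){ cat >/dev/null; }
python3 -m pendant '[12,0,-35,0]' | n
python3 -m pendant '[12,-35,0,0]' | n
python3 -m pendant '[12,-35,0,0]' | s
python3 -c "
from workcell import manip;print(manip.state()['joint_positions'].round(3))"
```

```text
time: 14.35
ee_pos: [-361.9, 167.1, 830.1]
tool_rot: [[-0.957, 0.007, -0.29], [0.011, 1.0, -0.014], [0.29, -0.017, -0.957]]
[2.66  0.211 1.164 2.267 0.147 2.688]
```

```bash
s(){ grep -E "time|ee_pos"; }
python3 -m pendant '[-24,9.4,-0.6,0,-24,9.4,-0.6,0,-24,9.4,-0.6,0,-24,9.4,-0.6,0,-24,9.4,-0.6,0,-24,9.4,-0.6,0,-24,9.4,-0.6,0]' |s
python3 -m pendant '[-24,9.4,-0.6,0,-24,9.4,-0.6,0,-24,9.4,-0.6,0,-24,9.4,-0.6,0,-24,9.4,-0.6,0,-24,9.4,-0.6,0,-24,9.4,-0.6,0]' |s
python3 -m pendant '[-17,-21,8.1,0,-17,-21,8.1,0,-17,-21,8.1,0,-17,-21,8.1,0,-17,-21,8.1,0,-17,-21,8.1,0,-17,-21,8.1,0]' |s
python3 -m pendant '[-17,-21,8.1,0,-17,-21,8.1,0,-17,-21,8.1,0,-17,-21,8.1,0,-17,-21,8.1,0,-17,-21,8.1,0,-17,-21,8.1,0]' |s
python3 -m pendant '[-17,-21,8.1,0,-17,-21,8.1,0,-17,-21,8.1,0,-17,-21,8.1,0,-17,-21,8.1,0,-17,-21,8.1,0,-17,-21,8.1,0]'
python3 -c "
from workcell import manip;print(manip.state()['joint_positions'].round(3))"
```

```text
time: 14.93
ee_pos: [-127.9, 258.7, 764.1]
time: 15.52
ee_pos: [105.4, 352.0, 697.7]
time: 16.1
ee_pos: [239.6, 135.0, 576.3]
time: 16.68
ee_pos: [378.5, -78.2, 453.5]
time: 17.27
ee_pos: [516.9, -291.4, 330.4]
tool_rot: [[-0.958, 0.008, -0.286], [0.013, 1.0, -0.015], [0.285, -0.018, -0.958]]
wrist_force: [0.3, 1.3, 0.3]
width: 85.0
[-0.481  0.506  0.179  1.496 -0.146 -0.451]
```

```bash
python3 -m pendant '[-4.3,0.6,14.8,-0.03,-4.3,0.6,14.8,-0.03,-4.3,0.6,14.8,-0.03,-4.3,0.6,14.8,-0.03,-4.3,0.6,14.8,-0.03,-4.3,0.6,14.8,-0.03]'
python3 - <<'E'
from h import *
t=manip.camera("top")[:,:,::-1];s=manip.camera("side")[:,:,::-1]
cv2.imwrite("pics/c2.png",np.hstack([crop(t,310,145,84,100,336,400),crop(s,205,215,116,100,464,400)]))
E
```

```text
time: 17.77
ee_pos: [514.5, -285.5, 177.2]
tool_rot: [[-0.957, -0.022, -0.288], [-0.018, 1.0, -0.014], [0.289, -0.008, -0.957]]
wrist_force: [0.1, -0.2, 0.7]
width: 85.7
```

View pics/c2.png

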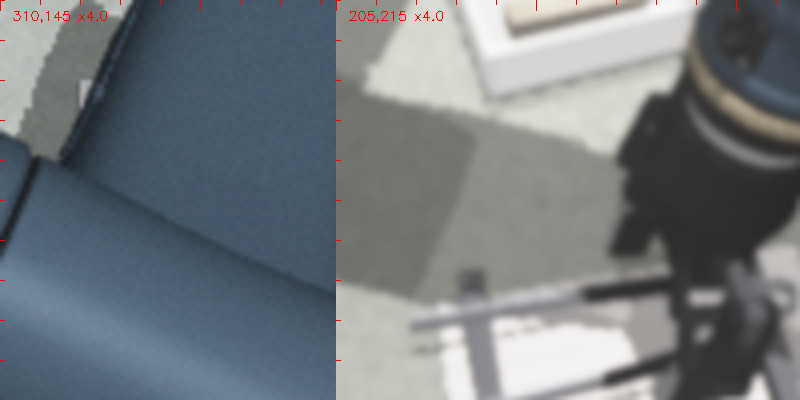

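Run:
```python
from h import *
for X in [(465,-331,12),(465,-245,12),(470,-331,30),(470,-245,30),(470,-313,31),(470,-268,31),(480,-290,55)]:
    u,v=proj("side",X); print(X,round((u-205)*4+336),round((v-215)*4))
```

```text
(465, -331, 12) 654 419
(465, -245, 12) 614 274
(470, -331, 30) 664 399
(470, -245, 30) 623 252
(470, -313, 31) 655 365
(470, -268, 31) 634 288
(480, -290, 55) 665 294
```

Run:
```python
from h import *
s=np.ascontiguousarray(manip.camera("side")[:,:,::-1]); c=crop(s,220,215,120,120,600,600)
for X,col in [((465,-331,12),(0,0,255)),((465,-245,12),(0,0,255)),((470,-313,31),(0,255,0)),((470,-268,31),(0,255,0)),((514.5,-285.5,177.2),(255,0,0)),((485,-287,80),(0,255,255))]:
    u,v=proj("side",X); cv2.circle(c,(int((u-220)*5),int((v-215)*5)),4,col,2)
cv2.imwrite("pics/c3.png",c)
```

```text
(no output)
```

View pics/c3.png

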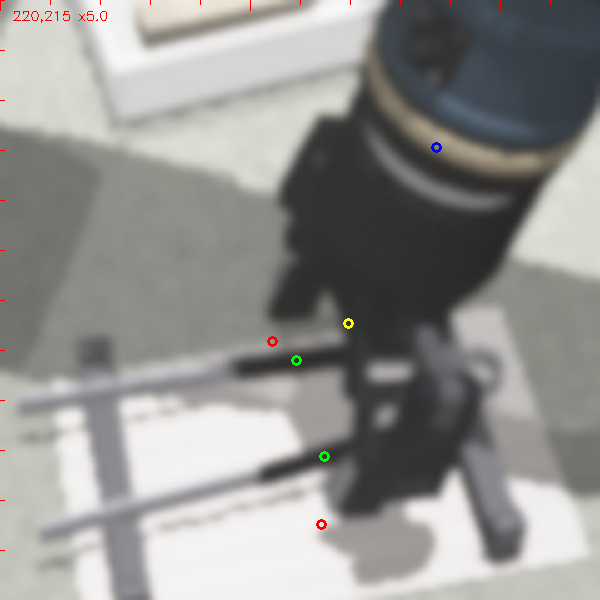

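The side view shows both fingers straddling the tongs: far fingertip at (290,312) and near fingertip at (360,510) in the crop. They stand a few mm toward the heel and slightly high, so I correct and close.

```bash
python3 -m pendant '[0.5,0,0.8,0,0.5,0,0.8,0]' | grep ee_pos
python3 -m pendant '[0,0,0,0,0,0,0,0,0,0,0,0,0,0,0,0,0,0,0,0,0,0,0,0]' -0.03
```

```text
ee_pos: [506.9, -285.9, 172.0]
time: 18.58
ee_pos: [507.8, -285.9, 171.8]
tool_rot: [[-0.958, -0.022, -0.286], [-0.018, 1.0, -0.015], [0.286, -0.009, -0.958]]
wrist_force: [-1.6, 0.2, 5.4]
width: 44.5
```

```bash
python3 -m pendant '[0,0,0,0,0,0,0,0,1,0,-3.4,0,2.8,0,-9.6,0,2.8,0,-9.6,0,2.8,0,-9.6,0,2.8,0,-9.6,0]' 0.0
python3 - <<'E'
from h import *
s=np.ascontiguousarray(manip.camera("side")[:,:,::-1]); c=crop(s,210,165,140,140,600,600)
cv2.imwrite("pics/c4.png",c)
E
```

```text
time: 19.17
ee_pos: [508.8, -285.0, 272.6]
tool_rot: [[-0.959, -0.022, -0.284], [-0.018, 1.0, -0.016], [0.284, -0.01, -0.959]]
wrist_force: [0.6, -0.1, -0.9]
width: 42.9
```

View pics/c4.png

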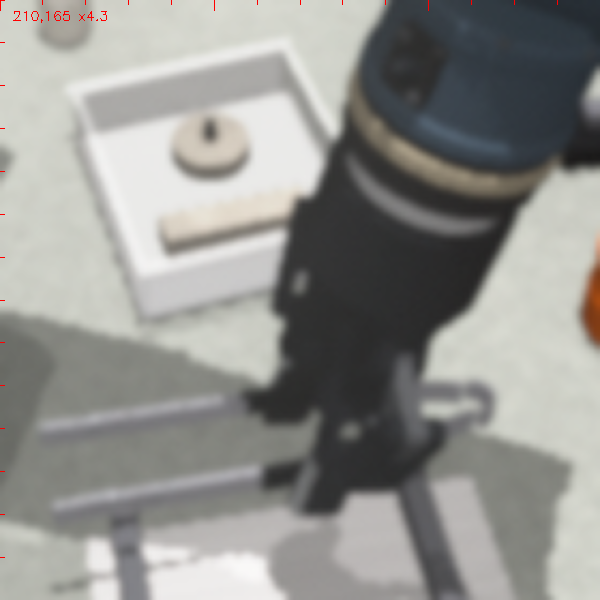

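The tongs are held and level above the rest. Next I roll them half a turn, which gives the slant, on the way to above the box.

```bash
s(){ grep -E "time|ee_pos"; }
python3 -m pendant '[7.2,24.6,-3.3,-1,7.2,24.6,-3.3,-1,7.2,24.6,-3.3,-1,7.2,24.6,-3.3,-1,7.2,24.6,-3.3,-1,7.2,24.6,-3.3,-1,7.2,24.6,-3.3,-1,7.2,24.6,-3.3,-1]' |s
python3 -m pendant '[0,0,0,-1,0,0,0,-1,0,0,0,-1,0,0,0,-1,0,0,0,-1,0,0,0,-1,0,0,0,-1,0,0,0,-1]' |s
python3 -m pendant '[0,0,0,-1,0,0,0,-1,0,0,0,-1,0,0,0,-1,0,0,0,-1,0,0,0,-1,0,0,0,-1,0,0,0,-1]'
python3 - <<'E'
from h import *
print(manip.state()['joint_positions'].round(3))
t=np.ascontiguousarray(manip.camera("top")[:,:,::-1]);s=np.ascontiguousarray(manip.camera("side")[:,:,::-1])
cv2.imwrite("pics/t5.png",t);cv2.imwrite("pics/s5.png",s)
cv2.imwrite("pics/c5.png",np.hstack([crop(t,220,140,80,100,360,450),crop(s,190,120,100,100,440,450)]))
E
```

```text
time: 19.88
ee_pos: [442.3, -37.2, 320.8]
time: 20.55
ee_pos: [443.1, -39.8, 319.8]
time: 21.22
ee_pos: [443.1, -39.8, 319.8]
tool_rot: [[0.951, -0.108, -0.289], [-0.117, -0.993, -0.014], [-0.286, 0.047, -0.957]]
wrist_force: [-0.3, 0.5, -0.7]
width: 42.8
[-0.078  0.286 -0.202  1.374 -0.037 -3.1  ]
```

View pics/c5.png

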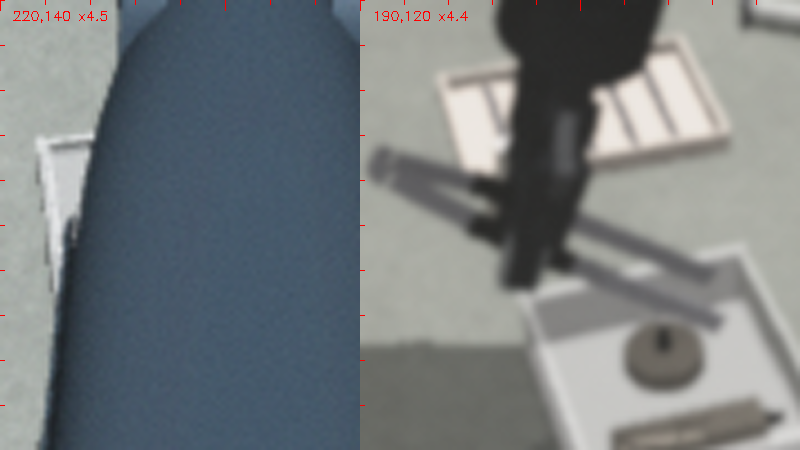

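```bash
cat >> h.py <<'E'
def jaw(u,v,ee,R):  # ray from side hit on plane thru TCP normal tool y ; returns world pt and tool coords
    o,d=ray("side",u,v); n=R[:,1]; p=o+d*(n@(ee-o))/(n@d); return p,R.T@(p-ee)
E
python3 - <<'E'
from h import *
np.set_printoptions(precision=1,suppress=True)
S=manip.state(); ee,R=S['ee_pos'],S['tool_rot']
F=lambda x,y:(190+(x-360)/4.4,120+y/4.5)
for nm,x,y in [("tip",716,299),("heel",381,167),("plates",521,222)]:
    print(nm,*jaw(*F(x,y),ee,R))
E
```

```text
tip [500.2 -55.9 121. ] [112.9  -0.  174.3]
heel [336.3 -32.8 217.6] [-73.2  -0.  128.8]
plates [401.5 -42.  179.2] [  0.8   0.  146.8]
```

Run:
```python
from h import *
np.set_printoptions(precision=1,suppress=True)
for n,(u0,v0,w,h),z in [("top",(262,168,26,45),26),("side",(240,192,60,40),15)]:
    im=cv2.imread(f"pics/{n}0.png")[v0:v0+h,u0:u0+w].astype(int)
    m=((im[:,:,2]-im[:,:,0])>14).astype(np.uint8)
    k,l,st,c=cv2.connectedComponentsWithStats(m); o=np.argsort(-st[1:,4])[:2]+1
    for i in o: print(n,st[i],c[i]+[u0,v0], plane(n,*(c[i]+[u0+0,v0]),z))
    i=o[0]; pts=np.argwhere(l==i)[:,::-1].astype(np.float32)+[u0,v0]
    W=np.array([plane(n,*p,z)[:2] for p in pts],np.float32); print(cv2.minAreaRect(W))
```

```text
top [ 5 11  4  3  6] [268.7 179.7] [518.4 -48.4  26. ]
top [ 4 15  2  1  2] [266.5 183. ] [508.1 -41.5  26. ]
((519.6028442382812, -48.768375396728516), (8.725852012634277, 6.581093788146973), 43.06842041015625)
side [  8  17  34  12 195] [264.8 214.4] [487.7 -41.2  15. ]
side [ 11   0  16  12 122] [258.8 198. ] [484.9  22.5  15. ]
((487.24932861328125, -40.94865417480469), (88.11611938476562, 20.897903442382812), 4.015019416809082)
```

Run:
```python
from h import *
np.set_printoptions(precision=1,suppress=True)
im=cv2.imread("pics/top0.png"); u0,v0,w,h=262,172,26,36
a=im[v0:v0+h,u0:u0+w].astype(int); d=a[:,:,2]-a[:,:,0]; print(d[18]); print(a[18].sum(1)//3)
for th in (2,4,6):
    m=(d>th).astype(np.uint8); k,l,st,c=cv2.connectedComponentsWithStats(m); i=np.argmax(st[1:,4])+1
    pts=np.argwhere(l==i)[:,::-1]+[u0,v0]; W=np.array([plane("top",*p,26)[:2] for p in pts],np.float32); print(th,st[i],W.mean(0),cv2.minAreaRect(W))
# ties from side: predict stone corners at centre guess
```

```text
[-3 -3 -2 -2  7 15 13 13 15 14 14  2 -3 -5 -4 -2 -4 -2 -4 -3 -6 -3 -2 -4
 -2 -4]
[183 181 180 172 127 159 164 162 164 162 162 152 175 180 180 177 179 182
 179 178 168 178 197 194 167 149]
2 [  3   4  10  30 220] [484.3 -49.7] ((484.4419250488281, -49.67140579223633), (90.9777603149414, 23.169824600219727), 5.365447044372559)
4 [  3   4  10  30 207] [484.5 -49.8] ((484.3519287109375, -49.56764221191406), (90.58419799804688, 22.2906551361084), 4.2670111656188965)
6 [  3   4  10  30 197] [484.6 -49.6] ((484.6305236816406, -49.549930572509766), (89.35736083984375, 21.258758544921875), 4.597126007080078)
```

```bash
python3 -m pendant '[1.9,-0.8,8.1,0,1.9,-0.8,8.1,0,1.9,-0.8,8.1,0,1.9,-0.8,8.1,0]'
python3 - <<'E'
from h import *
s=np.ascontiguousarray(manip.camera("side")[:,:,::-1]);cv2.imwrite("pics/s6.png",s)
cv2.imwrite("pics/c6.png",crop(s,210,160,96,96,600,600))
E
```

```text
time: 21.65
ee_pos: [438.1, -35.3, 236.9]
tool_rot: [[0.949, -0.116, -0.292], [-0.126, -0.992, -0.014], [-0.288, 0.05, -0.956]]
wrist_force: [-0.3, 0.1, -0.1]
width: 42.8
```

View pics/c6.png

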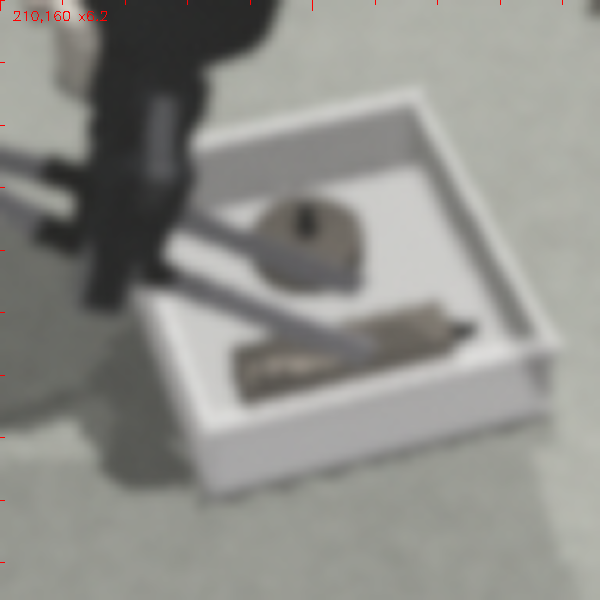

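Run:
```python
from h import *
np.set_printoptions(precision=1,suppress=True)
S=manip.state(); ee,R=S['ee_pos'],S['tool_rot']
F=lambda x,y:(210+x/6.25,160+y/6.25)
p,q=jaw(*F(361,315),ee,R); print("tip",p,q)
a=R[:,0]*np.cos(np.radians(13.7))+R[:,2]*np.sin(np.radians(13.7)); J=p-13*a; print("J",J,"axis",a)
# lateral separation at tip plane
for nm,s in (("far",(350,280)),("near",(372,350))):
    o,d=ray("side",*F(*s)); t=(p[2]-o[2])/d[2]; print(nm,o+d*t)
print("to go",np.array([484.5,-49.7,19.5])-J, "tool cm",(R.T@(np.array([484.5,-49.7,19.5])-J))/10)
```

```text
tip [493.2 -51.8  38.7] [110.3  -0.  175.8]
J [482.1 -50.1  45.3] axis [ 0.9 -0.1 -0.5]
far [493.2 -31.2  38.7]
near [493.3 -71.7  38.7]
to go [  2.4   0.4 -25.8] tool cm [ 1.  -0.2  2.4]
```

```bash
python3 -m pendant '[0.5,-0.1,1.2,0,1,-0.17,2.4,0,1,-0.17,2.4,0,1,-0.17,2.4,0]'
python3 -m pendant '[0,0,0,0,0,0,0,0,0,0,0,0,0,0,0,0]' 0.12 | grep -E "force|width"
python3 -m pendant '[0,0,0,0,0,0,0,0,0,0,0,0,0,0,0,0]' 0.19 | grep -E "force|width"
```

```text
time: 22.03
ee_pos: [442.7, -35.4, 213.5]
tool_rot: [[0.951, -0.115, -0.286], [-0.124, -0.992, -0.015], [-0.282, 0.049, -0.958]]
wrist_force: [0.7, 0.9, -0.7]
width: 43.0
wrist_force: [0.2, 0.0, -0.8]
width: 37.7
wrist_force: [0.0, -0.8, 1.6]
width: 35.4
```

```bash
python3 -m pendant '[0,0,0,0,0,0,0,0,0,0,0,0]' 0.24 | grep -E "time|force|width|ee"
python3 - <<'E'
from h import *
s=np.ascontiguousarray(manip.camera("side")[:,:,::-1]);cv2.imwrite("pics/s7.png",s)
cv2.imwrite("pics/c7.png",crop(s,220,170,80,80,600,600))
E
```

```text
time: 22.95
ee_pos: [442.1, -35.3, 212.1]
wrist_force: [-0.3, -0.1, 2.8]
width: 34.8
```

View pics/c7.png

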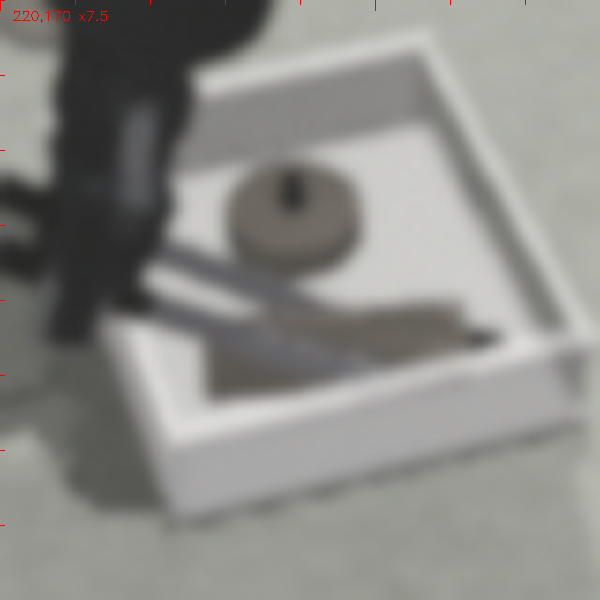

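The jaws sit either side of the bar, just ahead of its middle near (330,330) in the crop; the width is 34.8 against 32.6 commanded, so there is contact. I lift.

```bash
python3 -m pendant '[-0.3,0.05,-1,0,-0.8,0.13,-2.6,0,-1.6,0.3,-5.2,0,-3.1,0.54,-10.5,0,-3.1,0.54,-10.5,0,-3.1,0.54,-10.5,0]'
python3 - <<'E'
from h import *
s=np.ascontiguousarray(manip.camera("side")[:,:,::-1]);cv2.imwrite("pics/s8.png",s)
cv2.imwrite("pics/c8.png",crop(s,200,110,110,110,550,550))
E
```

```text
time: 23.5
ee_pos: [442.8, -35.3, 324.5]
tool_rot: [[0.953, -0.114, -0.282], [-0.123, -0.992, -0.015], [-0.278, 0.049, -0.959]]
wrist_force: [0.5, -0.1, -1.9]
width: 35.0
```

View pics/c8.png

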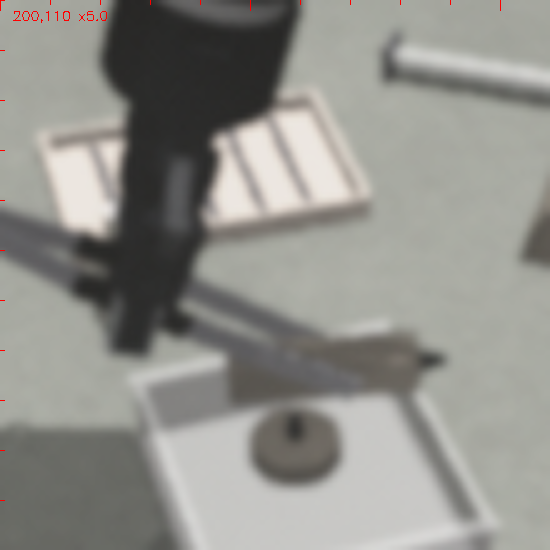

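```bash
python3 -m pendant '[-0.3,-2,0,0,-0.8,-5,0,0,-1.4,-9,0,0,-2,-12.8,0,0,-2.7,-16.6,0,0,-3.3,-20.5,0,0,-3.9,-24.4,0,0,-4.5,-28.3,0,0]' | grep -E "time|ee|width"
python3 -m pendant '[-0.6,-3,0,0,-0.8,-5,-0.15,0,-0.8,-5,-0.15,0]' | grep -E "time|ee|width|rot"
python3 - <<'E'
from h import *
np.set_printoptions(precision=1,suppress=True)
s=np.ascontiguousarray(manip.camera("side")[:,:,::-1]);cv2.imwrite("pics/s9.png",s)
cv2.imwrite("pics/c9.png",crop(s,180,80,110,110,550,550))
t=manip.camera("top")[:,:,::-1]; cv2.imwrite("pics/t9.png",t)
E
```

```text
time: 24.22
ee_pos: [430.6, 252.8, 318.5]
width: 35.2
time: 24.47
ee_pos: [429.4, 305.1, 319.4]
tool_rot: [[0.951, -0.11, -0.288], [-0.12, -0.993, -0.016], [-0.284, 0.049, -0.957]]
width: 35.0
```

```bash
python3 -m pendant '[0.9,-0.15,3,0,1.8,-0.3,6,0,2.7,-0.5,9.1,0,2.7,-0.5,9.1,0,2.7,-0.5,9.1,0]' | grep -E "time|ee|width|force"
python3 - <<'E'
from h import *
s=np.ascontiguousarray(manip.camera("side")[:,:,::-1]);cv2.imwrite("pics/s10.png",s)
cv2.imwrite("pics/c10.png",crop(s,180,110,110,80,792,576))
E
```

```text
time: 24.98
ee_pos: [429.5, 300.5, 225.6]
wrist_force: [0.0, 0.7, -0.5]
width: 35.0
```

View pics/c10.png

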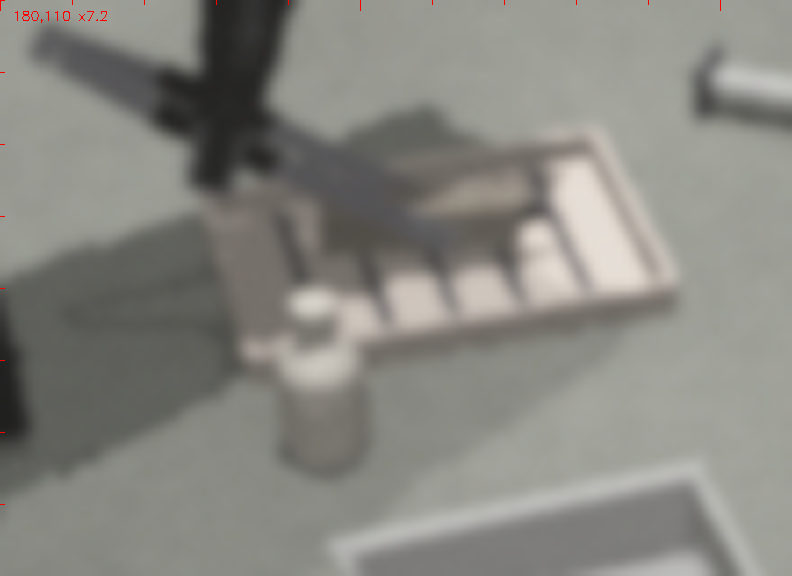

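The bar, from (325,235) to (545,185) in the crop, hangs level well inside the dish walls. I lower it to contact.

```bash
python3 -m pendant '[0.14,0,0.48,0,0.28,-0.05,0.96,0,0.28,-0.05,0.96,0]' | grep -E "time|ee|width|force"
python3 -m pendant '[0.06,0,0.2,0,0.06,0,0.2,0]' | grep -E "ee|width|force"
python3 -m pendant '[0.06,0,0.2,0,0.06,0,0.2,0]' | grep -E "time|ee|width|force"
```

```text
time: 25.28
ee_pos: [430.3, 302.0, 217.0]
wrist_force: [0.2, 1.0, -1.5]
width: 35.0
ee_pos: [430.1, 301.9, 214.8]
wrist_force: [-0.5, -0.2, -0.3]
width: 34.7
time: 25.62
ee_pos: [430.1, 301.9, 212.8]
wrist_force: [-1.7, -0.1, 3.9]
width: 34.5
```

```bash
python3 -m pendant '[0,0,0,0,0,0,0,0,0,0,0,0]' 0.14 | grep -E "width|force"
python3 -m pendant '[0,0,0,0,0,0,0,0,0,0,0,0,0,0,0,0]' 0.0 | grep -E "time|width|force"
python3 -m pendant '[-0.3,0.05,-1,0,-0.8,0.13,-2.6,0,-1.8,0.3,-6,0,-3.1,0.54,-10.5,0,-3.1,0.54,-10.5,0]' | grep -E "time|ee|width|force|rot"
python3 - <<'E'
from h import *
np.set_printoptions(precision=1,suppress=True)
S=manip.state();print(S['joint_positions'])
s=np.ascontiguousarray(manip.camera("side")[:,:,::-1]);cv2.imwrite("pics/s11.png",s)
u0,v0,w,h=215,125,45,40
a=s[v0:v0+h,u0:u0+w].astype(int); m=((a.sum(2)<540)&(a[:,:,2]-a[:,:,0]>14)).astype(np.uint8)
k,l,st,c=cv2.connectedComponentsWithStats(m)
for i in np.argsort(-st[1:,4])[:3]+1:
    W=np.array([plane("side",*(p[::-1]+[u0,v0]),16)[:2] for p in np.argwhere(l==i)],np.float32); print(st[i],cv2.minAreaRect(W))
E
```

```text
wrist_force: [-0.3, 0.1, -1.5]
width: 36.9
time: 26.2
wrist_force: [-0.2, 0.5, -0.4]
width: 43.0
time: 26.62
ee_pos: [430.7, 302.2, 328.9]
tool_rot: [[0.953, -0.114, -0.281], [-0.122, -0.992, -0.01], [-0.277, 0.044, -0.96]]
wrist_force: [0.6, -0.3, -1.7]
width: 42.8
[ 0.6  0.4 -0.   1.4  0.1 -2.5]
[19 10 21  8 84] ((492.1984558105469, 304.380859375), (62.10505676269531, 37.09290313720703), 5.111879825592041)
[ 0 30  6  5 17] ((397.2728576660156, 229.5640411376953), (20.21067237854004, 15.399542808532715), 83.66010284423828)
[29 26  8  4 14] ((490.30010986328125, 230.396240234375), (22.10266876220703, 13.644434928894043), 2.928863763809204)
```

The bar is released: lift-off forces were nil, and its side-view mask sits at about (492,304), inside the dish. Now I return to the rest.

```bash
s(){ grep -E "time|ee"; }
python3 -m pendant '[7.7,28.6,0.5,0,7.7,28.6,0.5,0,7.7,28.6,0.5,0,7.7,28.6,0.5,0,7.7,28.6,0.5,0,7.7,28.6,0.5,0,7.7,28.6,0.5,0,7.7,28.6,0.5,0]' |s
python3 -m pendant '[7.7,28.7,0.5,1,7.7,28.7,0.5,1,7.7,28.7,0.5,1,7.7,28.7,0.5,1,7.7,28.7,0.5,1,7.7,28.7,0.5,1,7.7,28.7,0.5,1,7.7,28.7,0.5,1]' |s
python3 -m pendant '[0,0,0,1,0,0,0,1,0,0,0,1,0,0,0,1,0,0,0,1,0,0,0,1,0,0,0,1,0,0,0,1]' |s
python3 -m pendant '[0,0,0,1,0,0,0,1,0,0,0,1,0,0,0,1,0,0,0,1,0,0,0,1,0,0,0,1,0,0,0,1]'
python3 - <<'E'
from h import *
S=manip.state(); np.set_printoptions(precision=3,suppress=True); print(S['joint_positions'],S['ee_pos'])
s=np.ascontiguousarray(manip.camera("side")[:,:,::-1]);cv2.imwrite("pics/s12.png",s)
cv2.imwrite("pics/t12.png",manip.camera("top")[:,:,::-1])
cv2.imwrite("pics/c12.png",crop(s,200,180,140,105,800,600))
E
```

```text
time: 27.33
ee_pos: [469.4, 3.3, 309.1]
time: 28.0
ee_pos: [508.6, -291.2, 295.9]
time: 28.67
ee_pos: [508.5, -285.6, 296.6]
time: 29.33
ee_pos: [508.5, -285.5, 296.6]
tool_rot: [[-0.958, -0.016, -0.287], [-0.012, 1.0, -0.014], [0.287, -0.01, -0.958]]
wrist_force: [0.4, -0.5, -0.5]
width: 42.6
[-0.479  0.508  0.093  1.41  -0.145 -0.474] [ 508.467 -285.542  296.628]
```

Run:
```python
from h import *
np.set_printoptions(precision=1,suppress=True)
S=manip.state(); ee,R=S['ee_pos'],S['tool_rot']
G=ee+R[:,2]*148
for pitch in (0,3,6):
    a=np.array([-np.cos(np.radians(pitch)),-.02,np.sin(np.radians(pitch))])
    for s in (-20,20): print(pitch,s,np.array(proj("side",G+116*a+s*R[:,1])))
a=cv2.imread("pics/s12.png").astype(int); b=cv2.imread("pics/s8.png").astype(int); 
g=a.mean(2).astype(int)
for u in (224,228,232,236): print(u,[(v,g[v,u]) for v in range(236,268)][::1] and ' '.join(f"{g[v,u]}" for v in range(236,276)))
```

```text
0 -20 [219.1 279.3]
0 20 [216.  261.1]
3 -20 [218.8 277.2]
3 20 [215.8 259. ]
6 -20 [218.8 275.1]
6 20 [215.7 256.8]
224 197 197 195 186 164 142 131 127 127 128 129 129 129 128 129 129 131 141 158 161 143 125 119 121 126 130 132 131 130 127 126 126 127 128 130 134 150 164 159 136
228 200 199 199 196 187 167 143 131 131 132 132 132 132 131 129 130 136 151 164 154 130 116 116 121 126 126 126 125 127 127 128 129 131 131 134 146 163 163 142 122
232 199 198 197 198 198 189 166 144 133 131 130 129 129 130 131 133 143 159 162 143 124 117 121 124 128 130 130 129 129 129 129 130 130 131 141 160 166 149 125 116
236 197 199 200 201 202 200 190 168 143 132 130 130 129 129 131 139 153 160 147 127 118 119 121 125 127 127 127 126 127 127 127 127 128 134 150 165 158 134 119 117
```

```bash
python3 -m pendant '[-1,0.03,3.5,0,-2,0.07,7,0,-2.9,0.1,9.8,0,-3.3,0.1,11,0,-3.3,0.1,11,0]' | grep -E "time|ee|force"
python3 -m pendant '[-0.1,0,0.35,0,-0.2,0,0.6,0,-0.3,0,0.95,0,-0.3,0,0.95,0]' | grep -E "time|ee|force|width"
```

```text
time: 29.85
ee_pos: [507.5, -285.1, 178.8]
wrist_force: [-0.1, 0.8, -1.7]
time: 30.18
ee_pos: [509.0, -286.1, 172.8]
wrist_force: [0.3, -0.3, -0.2]
width: 43.0
```

```bash
python3 -m pendant '[-0.05,0,0.15,0,-0.05,0,0.15,0,-0.05,0,0.15,0]' | grep -E "time|ee|force|width"
python3 -c "
from h import *
g=manip.camera('side').mean(2).astype(int); cv2.imwrite('pics/s13.png',g)
for u in (224,228,232,236): print(u,' '.join(str(x) for x in g[280:325,u]))
b=cv2.imread('pics/side0.png').mean(2).astype(int)
for u in (224,228,232,236): print(u,' '.join(str(x) for x in b[280:325,u]))"
```

```text
time: 30.43
ee_pos: [509.1, -286.1, 171.5]
wrist_force: [-0.0, -0.2, 4.5]
width: 42.7
224 112 112 111 112 113 114 115 119 123 126 136 157 177 187 191 194 192 178 162 160 172 182 186 185 179 178 185 193 194 193 192 193 192 192 191 191 193 193 191 189 188 189 191 192 192
228 122 125 129 132 134 136 136 135 135 135 136 137 152 174 190 194 178 149 136 147 168 183 185 173 160 169 185 191 192 191 191 193 196 199 190 168 149 153 172 186 188 180 166 167 183
232 140 139 139 136 136 137 138 138 137 137 145 167 201 225 226 200 163 142 164 208 230 230 216 208 218 225 224 222 221 223 225 222 213 195 168 145 149 173 189 185 166 151 164 186 196
236 135 131 121 107 97 95 95 97 104 115 126 134 149 177 190 173 145 141 169 202 215 202 188 209 231 236 237 238 240 240 239 232 209 171 145 163 207 232 232 217 211 227 237 240 241
224 152 151 151 153 152 152 152 152 151 150 150 151 154 155 146 127 111 114 131 144 148 142 135 138 149 153 154 155 156 154 154 154 154 154 153 153 155 154 152 150 149 150 151 153 152
228 154 154 152 151 151 152 150 150 149 150 153 155 158 155 136 108 100 115 134 144 145 138 130 133 140 141 141 146 151 153 153 154 156 156 156 156 156 156 158 156 140 120 118 131 146
232 155 155 153 152 151 152 153 153 153 161 182 196 189 162 126 105 126 169 195 196 176 159 163 175 179 180 179 179 180 183 184 180 172 163 158 158 161 164 159 139 111 100 115 138 151
236 150 147 139 126 114 103 94 96 106 117 128 139 140 123 102 99 121 151 165 160 150 158 173 182 193 201 203 205 208 211 212 214 214 212 211 208 198 174 138 110 116 152 182 186 173[ WARN:0@2.962] global loadsave.cpp:1063 imwrite_ Unsupported depth image for selected encoder is fallbacked to CV_8U.
```

```bash
python3 -m pendant '[0,0,0,0,0,0,0,0,0,0,0,0]' -0.12 | grep -E "force|width"
python3 -m pendant '[0,0,0,0,0,0,0,0,0,0,0,0,0,0,0,0,0,0,0,0,0,0,0,0,0,0,0,0,0,0,0,0]' -1 | grep -E "time|force|width|ee"
```

```text
wrist_force: [-0.0, -0.1, 1.5]
width: 47.7
time: 31.4
ee_pos: [508.8, -286.0, 170.7]
wrist_force: [-0.2, -0.4, 0.4]
width: 85.4
```

```bash
python3 -m pendant '[0,0,-2,0,0,0,-5,0,0,0,-9,0,0,0,-13,0,0,0,-17,0,0,0,-20,0,0,0,-20,0]' | grep -E "time|force|ee"
python3 -m pendant '[19,-8,4,0,19,-8,4,0,19,-8,4,0,19,-8,4,0,19,-8,4,0,19,-8,4,0]' | grep -E "time|ee"
python3 -m pendant '[19,-8,4,0,19,-8,4,0,19,-8,4,0,19,-8,4,0,19,-8,4,0,19,-8,4,0]' | grep -E "time|ee|force"
python3 - <<'E'
from h import *
t=np.ascontiguousarray(manip.camera("top")[:,:,::-1]);s=np.ascontiguousarray(manip.camera("side")[:,:,::-1])
cv2.imwrite("pics/t14.png",t);cv2.imwrite("pics/s14.png",s)
a=np.hstack([crop(t,320,155,64,80,224,280),crop(t,225,158,70,66,296,280),crop(t,130,158,66,70,264,280)])
b=np.hstack([crop(s,220,265,120,80,450,300),crop(s,200,120,84,72,334,300)])
cv2.imwrite("pics/c14.png",np.vstack([a[:,:784],b[:,:784]]))
E
```

```text
time: 31.98
ee_pos: [567.8, -283.1, 368.5]
wrist_force: [0.4, 0.6, -0.7]
time: 32.48
ee_pos: [369.1, -368.6, 380.2]
time: 32.98
ee_pos: [177.5, -452.6, 396.8]
wrist_force: [-0.3, -0.4, 0.7]
```

View pics/c14.png

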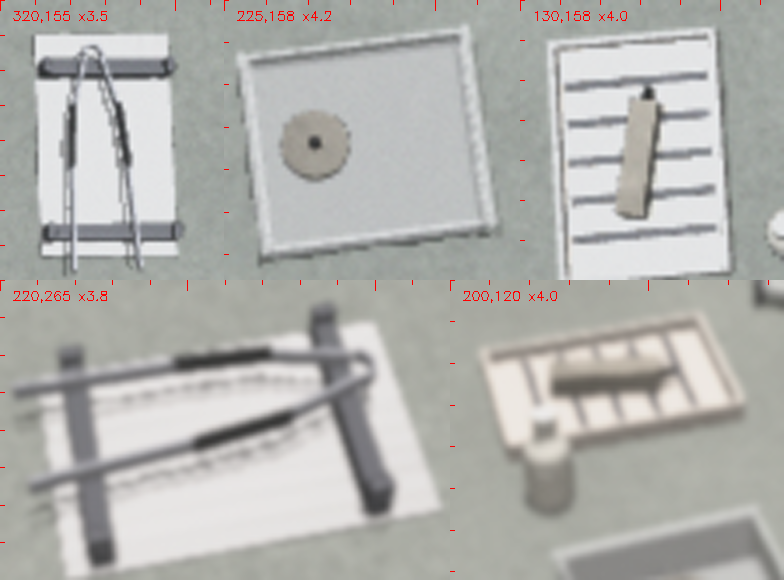

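```bash
python3 -c "
from workcell import manip;print(manip.finish_job(), manip.state()['time'])"
```

```text
the job is handed in; nothing more can be done
the job is handed in; nothing more can be done
```

The job is done and handed in at about 33 s of the 58 s limit. The bar stone lies flat in the drying dish, and the tongs are back across both saddles of their rest.

- **Slant:** the pendant has no tilt command. I got a lasting 17° tool tilt by pushing the arm against its reach limits. Rolling the held tongs half a turn then sloped them about 30° (measured), enough for the hand to clear the box rim. Finding this took most of the first 15 s.
- **Stone:** the jaws closed on it gently, with the plates stopping at about 35 mm. I lifted it level and lowered it until the dish took the weight (about 4 N) before letting go.
- **Tongs:** they had swivelled about 3 to 5° in the pads, jaws up. Pressing them onto the saddles (4.5 N) levelled them before release.

The last top and side pictures show:
- the stone whole and flat across the dish ribs, inside the walls;
- the disc still in the box, and the test bottle, the one bystander in these crops, standing;
- the tongs flat across both saddles, about where they started;
- the gripper clear of everything.

**Checks that disagreed or are missing:**
- At the tongs, the fingers appeared 5 to 10 mm further toward the heel than computed. I corrected that before gripping.
- The jaw force on the stone was not measured directly; I judged it from the plate width and the stone's whole appearance.
- The other bystanders were not rechecked at the end.

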